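# Stop, tighten the chuck, release the stop

## Robot

A 6-joint arm with a two-finger parallel gripper is mounted at the origin on the work surface. World frame = base frame: x ahead of the robot, y to its left, z up, the work surface at z = 0. Lengths are in m, angles in rad, forces in N, time in s.
With the tool pointing down it reaches from about 0.35 to 0.975 m from the base axis. Payload 4.9 kg.
Tool frame: the origin (TCP) lies midway between the tips of the shut fingers; the grasp point (between the pads) lies 19 mm behind it (ctrl.hold_point_z is the distance from the TCP to the grasp point, in m); z points along the fingers, y is the line along which they close (so a half turn about z gives the same grasp; the last joint's range is limited). The gripper opens to 85 mm and grips with 20 to 120 N. Pads are 22 mm wide; open, the fingers measure 114 mm over their backs; the gripper's body (76 mm by 85 mm) begins 54 mm behind the grasp point. The pads swing forward as they close: fully open they stand 13 mm farther back than shut.
Start: joints at [-1.269, 0.053, 1.613, -0, 1.476, -0.119], TCP at [0.255, -0.57, 0.231] pointing down, gripper open.
Joint ranges: [-3.01, 3.01], [-1.01, 2.22], [0.06, 2.58], [-1.02, 4.17], [0.09, 2.62], [-3.14, 3.14]. Speed limits (rad/s): [2.57, 2.57, 3.14, 3.14, 3.14, 3.14].

## Interface

Orientations are given as a rotation vector (axis times angle).
In Python, from station import status, viewer, finish_job, ctrl gives the robot as it stands.
- The arm moves only by the shell command python3 -m jog 'ROWS' [FORCE]. ROWS is JSON, a list of rows, each a list of 7 numbers: the turn, a rotation vector about the tool's x, y, z each as a share of 5 degrees, from -1 to 1, then the shift along the tool's x, y, z each as a share of 30 mm, from -1 to 1, then the opening, from -1 (shut) to 1 (fully open). A call has 1 to 5 rows; each row shifts and turns the commanded pose from where the row before left it, along the tool's axes as they then stand; what a row does not reach is not made up. A row lasts 1/8 s, in which the tool goes at most 62.5 mm and 10.7 degrees, less where a joint would pass 70% of its speed; a pose out of reach is approached as far as the arm can. A call with a number of a shift or a turn outside -1 to 1 is refused whole. A call with a gripper value outside its range is refused whole. The fingers move at their own pace and stop on an object; FORCE is the grip in N (left out, the last holds). Time passes only in rows, so rows that do not move let the fingers close. It gives the time, the measured TCP pose, the force, the opening and the grip force at its end, in the units of the state.
- status.get_obs(): the state, without advancing time (a new reading comes with each control period).
- viewer.get_image(name): name is "side" or "top" or "wrist"; returns a dict with "img" (480x640x3 uint8, red, green, blue), "fovy" (degrees; the focal length in pixels is half the picture's height over the tangent of half this angle, whatever the lens; pixels are square), "cx", "cy" (the principal point, pixels), "rvec" (rotation vector, rad) and "tvec" (3), from world to camera coordinates, as OpenCV has them. Camera axes: x right, y down, z forward; pixel columns grow to the right and rows downward; lengths in m; the calibration is good to about 2 mm. A picture is of the moment at which its call begins. There is no depth.
- finish_job(): hands the job in; it is judged then, once.
The state is a dict: "t": time; "q": joint angles; "dq": joint speeds; "effort": joint torques, N m; "tool_pos": TCP position; "tool_rot": TCP orientation; "contact_force": force on the tool from outside, world axes, zero at the start; "wrist_torque": the same for the moment, N m; "opening": finger opening in m; "grip_force": force on a finger pad.
Only numpy, scipy, OpenCV 4.12 (cv2) and the standard library are available. Lean on these libraries where they do the work, as an engineer would, in place of code of your own. Each camera call takes 0.05 s, during which the arm holds its last target. There are 200 camera calls.

## Task

The countersink bit stands loose in the chuck of the upright deburring spindle. Push the red mushroom stop in until it stays latched, and let go of it; with it latched turn the chuck sleeve clockwise (seen from above) until the three jaws grip the bit firmly, and let go; then twist the red mushroom clockwise so that it springs fully out again. Leave the bit upright in its chuck and do not shift or knock over the other things on the bench.

Things in the scene. Friction and masses are not known exactly. Their poses are not given: they have to be found in the camera images.
- stop_collar: Fixed collar of the stop button, on the face of a yellow stop box that slopes 30 degrees towards the robot. Origin: the point where the button's axis meets the sloping face; z: outward along the axis (the button is pressed along -z). White disc 60 mm wide and 1.5 mm thick with a black ring 31 mm wide, 7 mm high. The face is 120 x 120 mm; its origin is 110 mm above the bench.
- stop_top (a point): Middle of the domed top of the red mushroom head (40 mm diameter, 20 mm thick, of which the straight grippable rim is 11 mm). The head's top is 42.5 mm off the face when out and about 34 mm when latched in (rim then about 16.5 to 27.5 mm off the face). z outward along the axis; it turns with the head.
- stop_stem (a joint): How far the mushroom is pushed in (m): 0 out, about 0.0085 latched in, 0.011 hard stop. The spring pushes back with 4 N (out) to 11 N (hard stop). Pushed in nearly to the hard stop and let go, it latches.
- stop_head (a joint): Turn of the mushroom head (rad), clockwise seen from in front of it is positive: about 0 when out; it turns itself to -0.7 as it latches. Twisted back clockwise past 0 (limit +0.5) against a light spring (0.1 N m) and let go, it springs out.
- machine: Green upright deburring spindle, 230 x 170 mm (x, y), top deck 70 mm high, with a belt housing (115 mm high) along its +x end, 57 to 113 mm from the origin. Origin: under its middle, on the bench. The chuck's upright axis is at x = -40 mm, y = 0 in this frame.
- sleeve_top (a point): On the chuck's axis at the top face of the chuck sleeve: a knurled steel cylinder, 44 mm diameter, 40 mm high, whose top is 118 mm and foot 78 mm above the bench. The bit stands up to 30 mm above this face.
- sleeve (a joint): Turn of the chuck sleeve (rad): grows clockwise seen from above, which closes the three jaws 2.25 mm per rad; 0 fully open. It starts between 0 and 0.7, turns with 0.12 N m of drag and stiffens when the jaws meet the bit near 2.0 rad; they grip it firmly when it is at its end, 2.45, where it turns no farther. It stays where it is left.
- bit: Loose countersink bit standing foot down in the chuck, 62 mm long, shank 8 mm diameter, brass-coloured conical head 16 mm diameter at the top. Origin: its foot; z: up along it. It stands with the foot 86 mm above the bench.
- jaw0: One of the three steel chuck jaws at 120 degrees, 6 mm wide, 30 mm high, standing 8.5 mm out of the sleeve's top. Origin: on the chuck's axis, 96.5 mm above the bench, when open; it moves towards the axis along its own -x as the sleeve turns.
- jaw1: One of the three steel chuck jaws at 120 degrees, 6 mm wide, 30 mm high, standing 8.5 mm out of the sleeve's top. Origin: on the chuck's axis, 96.5 mm above the bench, when open; it moves towards the axis along its own -x as the sleeve turns.
- jaw2: One of the three steel chuck jaws at 120 degrees, 6 mm wide, 30 mm high, standing 8.5 mm out of the sleeve's top. Origin: on the chuck's axis, 96.5 mm above the bench, when open; it moves towards the axis along its own -x as the sleeve turns.
- tray: blue plastic tray, 140 x 70 x 30 mm. Bystander, leave alone. Origin: centre of its underside.
- screwdriver: red-handled screwdriver, 170 mm long, lying down. Bystander, leave alone. Origin: centre of its underside.
- wrench: steel wrench, 160 mm long, lying down. Bystander, leave alone. Origin: centre of its underside.
- can: red can, 60 mm diameter, 130 mm tall, standing. Bystander, leave alone. Origin: centre of its underside.
- collar_a: red shaft collar, 44 mm outside, 18 mm high. Bystander, leave alone. Origin: centre of its underside.
- collar_b: second red shaft collar, same size. Bystander, leave alone. Origin: centre of its underside.
- spool: black spool, 70 mm diameter, 40 mm high. Bystander, leave alone. Origin: centre of its underside.
Mind the look-alikes: they are no part of the job. What is shaped like the part that bears stop_collar but pink is not meant.

How it is judged:
By the outcome, as a careful person would: the job done as asked, in the order asked, and still so for the second after the job is handed in, with the robot touching nothing.
It also fails if it takes over 66 s, if anything falls off the work surface, if the arm or the gripper's body presses on something with over 40 N, if the wrist force passes 120 N, or if a joint passes its speed limit or range.

## Working session

There is one attempt and no reset: what is moved stays moved. The work goes in short steps, Python scripts to look and compute and a shell command to move; the robot and the scene stay as the last step left them, time stands still between calls to the robot, and variables do not carry over. Pictures are saved under pics/ and viewed, at most 10 in all, crops included, and the job is handed in when it is done.

```bash
mkdir -p pics; ls
python3 - <<'E'
from station import status, viewer, ctrl
import cv2, json
o=status.get_obs(); print({k:(v.tolist() if hasattr(v,'tolist') else v) for k,v in o.items()}); print(ctrl.hold_point_z)
for n in("side","top"):
    d=viewer.get_image(n); cv2.imwrite(f"pics/{n}0.png",d["img"][:,:,::-1]); print(n,d["fovy"],d["cx"],d["cy"],d["rvec"],d["tvec"])
    d.pop
E
```

```text
pics
{'t': 0.0, 'q': [-1.2690227310905806, 0.05336749180845937, 1.614306500391403, 9.61853058450743e-07, 1.4760250994262543, -0.11899857870141377], 'dq': [0.00018798249481123195, 0.0001737969397146212, 1.6193820229408325e-05, -0.0002512699573535492, -0.002196758407100451, 6.439808700458259e-05], 'effort': [-0.0012106607027817518, -39.367700815200806, -37.01801061630249, -0.00030669580155517906, 0.006818587426096201, 3.476133940694126e-06], 'tool_pos': [0.25510209825771685, -0.5698719279404548, 0.23004897734415045], 'tool_rot': [-3.0702701957396004, -0.6556440928046341, 0.00030026271905053464], 'contact_force': [0.27206260503112417, 0.3202250678337393, 0.036513864656932876], 'wrist_torque': [0.02569049770549062, 0.07382672512835974, -0.00019003256829955208], 'grip_force': 0.0, 'opening': 0.08547157941980195}
0.0187
side 55.32965684921189 317.3067254471561 234.94666179233383 [ 0.48601067 -2.76711431  1.11324672] [0.43361992 0.19897182 0.8964046 ]
top 46.48736450907228 322.82633551499674 240.2265037089359 [ 2.19999192 -2.16941102  0.07219936] [7.43437024e-04 4.64273991e-01 1.49287092e+00]
```

View pics/side0.png

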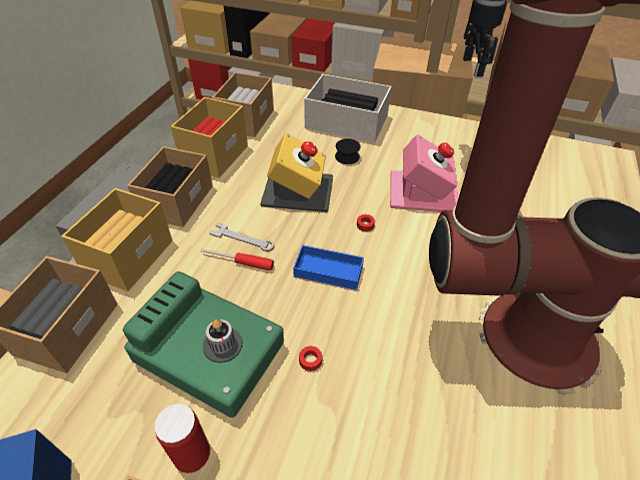

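View pics/top0.png

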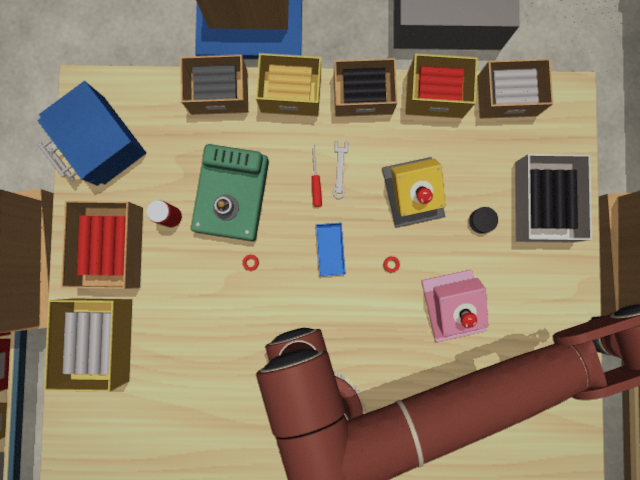

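The stop-box candidates are yellow (side 305,155; top 422,192) and pink (side 440,155; top 465,317). Yellow fits the description and pink is excluded by the task. The chuck is at side (219,338) and top (223,205). I'll confirm both in one enlarged crop.

```bash
cat > h.py <<'E'
import numpy as np, cv2
from scipy.spatial.transform import Rotation as R
from scipy.optimize import least_squares
from station import status, viewer
C={"side":(55.32965684921189,317.3067254471561,234.94666179233383,[0.48601067,-2.76711431,1.11324672],[0.43361992,0.19897182,0.8964046]),
"top":(46.48736450907228,322.82633551499674,240.2265037089359,[2.19999192,-2.16941102,0.07219936],[7.43437024e-04,4.64273991e-01,1.49287092])}
def cam(n):
    f,cx,cy,r,t=C[n]; F=240/np.tan(np.radians(f/2)); return np.array([[F,0,cx],[0,F,cy],[0,0,1]]),np.array(r,float),np.array(t,float)
def proj(n,P):
    K,r,t=cam(n); return cv2.projectPoints(np.atleast_2d(np.array(P,float)),r,t,K,None)[0][:,0]
def ray(n,uv):
    K,r,t=cam(n); M=R.from_rotvec(r).as_matrix(); d=M.T@np.linalg.inv(K)@[uv[0],uv[1],1]; return -M.T@t,d
def atz(n,uv,z):
    c,d=ray(n,uv); return c+d*(z-c[2])/d[2]
def tri(a,b):  # side, top
    return least_squares(lambda p:np.r_[proj("side",p)[0]-a,proj("top",p)[0]-b],[.6,0,.1]).x
E
python3 - <<'E'
import cv2,numpy as np
s=cv2.imread("pics/side0.png");t=cv2.imread("pics/top0.png")
def c(i,u,v,w=80,h=60): return cv2.resize(i[v:v+h,u:u+w],(400,300),interpolation=cv2.INTER_CUBIC)
cv2.imwrite("pics/c1.png",np.vstack([np.hstack([c(s,255,130),c(t,380,150)]),np.hstack([c(s,180,310),c(t,185,175)])]))
E
```

```text
(no output)
```

View pics/c1.png

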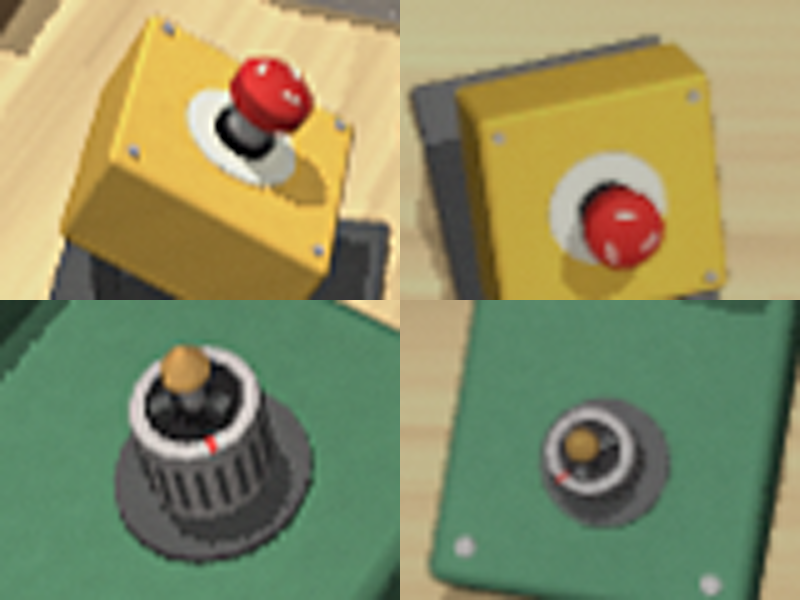

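The crops show the yellow box with its red mushroom out. The face screws, white disc and head are clear in both views. The chuck's white top ring is centred at side crop (196,402) and top crop (589,451), with the brass bit inside. Next I fit the poses.

```bash
cat > fit.py <<'E'
from h import *
S=lambda x,y,u,v:np.array([u+(x+.5)/5-.5,v+(y+.5)/5-.5])
s=lambda x,y:S(x,y,255,130); t=lambda x,y:S(x-400,y,380,150)
# face frame: x' lateral, y' up-slope, n normal
obs=[("side",s(168,28),(1,1)),("side",s(134,152),(-1,1)),("side",s(341,125),(1,-1)),("side",s(318,251),(-1,-1)),
 ("top",t(498,137),(-1,1)),("top",t(693,97),(1,1)),("top",t(710,277),(1,-1))]
def frame(yaw,tilt=np.pi/6):
    M=R.from_euler('z',yaw).as_matrix()
    n=M@[-np.sin(tilt),0,np.cos(tilt)]; up=M@[np.cos(tilt),0,np.sin(tilt)]; lat=M@[0,-1,0]
    return lat,up,n
def res(p,full=False):
    o=np.array([p[0],p[1],.110]); lat,up,n=frame(p[2]); r=[]
    for c,uv,(i,j) in obs: 
        r.append(proj(c,o+p[3]*(i*lat+j*up)+n*.001)[0]-uv)
    for c,uv,h in (("side",s(242,138),.0015),("top",t(608,208),.0015),("side",s(272,95),.0325),("top",t(624,228),.0325)): r.append(proj(c,o+n*h)[0]-uv)
    return np.array(r) if full else np.ravel(r)
def fit():
    return least_squares(res,[.6,-.2,0,.05],loss='soft_l1').x
if __name__=="__main__":
    b=fit(); print("stop",b.round(4)); print(res(b,True).round(2).tolist())
    lat,up,n=frame(b[2]); print("n",n.round(3),"top",(np.r_[b[:2],.11]+n*.0425).round(4))
    a=S(196,102,180,310); q=S(189,151,185,175)
    p=least_squares(lambda p:np.r_[proj("side",[*p,.118])[0]-a,proj("top",[*p,.118])[0]-q],[.6,.2]).x
    print("chuck",p.round(4),atz("side",a,.118),atz("top",q,.118))
    l=atz("top",S(64,247,185,175),.07);r=atz("top",S(310,285,185,175),.07); d=r-l; print("mach yaw",np.arctan2(d[0],-d[1]))
E
python3 fit.py
```

```text
stop [ 0.5863 -0.2413  0.2271  0.0499]
[[-0.22, 0.41], [-0.37, 0.11], [-0.27, 0.3], [-0.24, 0.16], [0.37, 0.27], [0.22, -0.08], [0.42, 0.01], [-0.2, 0.05], [-0.02, 0.23], [0.12, -0.05], [0.03, 0.57]]
n [-0.487 -0.113  0.866] top [ 0.5655 -0.2461  0.1468]
chuck [0.5431 0.2612] [0.54300131 0.26074861 0.118     ] [0.54345615 0.26217891 0.118     ]
mach yaw -0.13963541252552755
```

```bash
cat > plan.py <<'E'
from h import *
import sys, json
from fit import frame, fit
def cur():
    o=status.get_obs(); return np.array(o["tool_pos"]),R.from_rotvec(o["tool_rot"]),o
def plan(pt,Rt,N,grip):
    p,r,o=cur(); w=(r.inv()*Rt).as_rotvec()/N; d=(pt-p)/N
    rows=[]
    for i in range(N):
        sh=r.inv().apply(pt-p)/(N-i)/.03; tw=(r.inv()*Rt).as_rotvec()/(N-i)/np.radians(5)
        row=np.r_[tw,sh].round(2); rows.append(row.tolist()+[grip])
        p=p+r.apply(row[3:]*.03); r=r*R.from_rotvec(row[:3]*np.radians(5))
    print("q",np.round(o["q"],2).tolist(),"max",np.abs(np.array(rows)[:,:6]).max(),"end err mm",((p-pt)*1e3).round(1))
    for i in range(0,N,5): print(json.dumps(rows[i:i+5],separators=(",",":")))
b=fit(); lat,up,n=frame(b[2]); O=np.r_[b[:2],.11]
def Rstop(turn=0): return R.from_matrix(np.c_[-lat,up,-n])*R.from_rotvec([0,0,turn])
def Rdown(yawx): return R.from_matrix(np.c_[[np.cos(yawx),np.sin(yawx),0],[np.sin(yawx),-np.cos(yawx),0],[0,0,-1]])
CH=np.array([.5431,.2612])
def rel():
    p,r,o=cur(); q=np.c_[-lat,up,-n].T@(p-O); e=(r.inv()*Rstop()).as_rotvec()
    print("t",round(o["t"],2),"stop frame x,y,h mm",(q*[1e3,1e3,-1e3]).round(1),"rot err deg",np.degrees(e).round(1),"q",np.round(o["q"],2).tolist(),"Fn",round(float(np.dot(o["contact_force"],n)),1),"F",np.round(o["contact_force"],1),"T",np.round(o["wrist_torque"],2),"open",round(o["opening"],4),"grip",round(o["grip_force"],1))
E
python3 -c "
from plan import *
plan(O+n*.1,Rstop(),20,-1)"
```

```text
q [-1.27, 0.05, 1.61, -0.0, 1.48, -0.12] max 0.77 end err mm [-0.  0. -0.]
[[-0.25,0.21,-0.77,0.65,-0.29,0.06,-1],[-0.25,0.21,-0.77,0.66,-0.25,0.06,-1],[-0.25,0.2,-0.77,0.68,-0.2,0.07,-1],[-0.25,0.21,-0.77,0.69,-0.16,0.08,-1],[-0.25,0.2,-0.77,0.69,-0.12,0.09,-1]]
[[-0.25,0.21,-0.77,0.7,-0.07,0.1,-1],[-0.25,0.2,-0.77,0.7,-0.03,0.11,-1],[-0.25,0.21,-0.77,0.7,0.02,0.12,-1],[-0.25,0.2,-0.77,0.69,0.06,0.14,-1],[-0.25,0.2,-0.77,0.69,0.11,0.15,-1]]
[[-0.25,0.21,-0.77,0.67,0.15,0.16,-1],[-0.25,0.2,-0.77,0.66,0.19,0.18,-1],[-0.25,0.21,-0.77,0.64,0.23,0.2,-1],[-0.25,0.2,-0.77,0.62,0.27,0.21,-1],[-0.25,0.2,-0.77,0.6,0.3,0.23,-1]]
[[-0.25,0.21,-0.77,0.58,0.34,0.25,-1],[-0.26,0.2,-0.77,0.55,0.37,0.26,-1],[-0.25,0.21,-0.77,0.51,0.4,0.28,-1],[-0.26,0.2,-0.77,0.48,0.43,0.3,-1],[-0.25,0.21,-0.77,0.45,0.45,0.32,-1]]
```

```bash
python3 -m jog '[[-0.25,0.2,-0.77,0.65,-0.29,0.06,-1],[-0.25,0.2,-0.77,0.66,-0.25,0.06,-1],[-0.25,0.2,-0.77,0.68,-0.2,0.07,-1],[-0.25,0.2,-0.77,0.69,-0.16,0.08,-1],[-0.25,0.2,-0.77,0.69,-0.12,0.09,-1]]'
python3 -m jog '[[-0.25,0.2,-0.77,0.7,-0.07,0.1,-1],[-0.25,0.2,-0.77,0.7,-0.03,0.1,-1],[-0.25,0.2,-0.77,0.7,0.02,0.1,-1],[-0.25,0.2,-0.77,0.7,0.06,0.1,-1],[-0.25,0.2,-0.77,0.7,0.1,0.1,-1]]'
python3 -c "
from plan import *
rel();plan(O+n*.1,Rstop(),10,-1)"
```

```text
t: 0.72
tool_pos: [0.3262, -0.4902, 0.2218]
tool_rot: [2.832, 1.131, 0.165]
contact_force: [-0.3, -0.4, -0.1]
opening: 0.0001
grip_force: 0.0
t: 1.35
tool_pos: [0.396, -0.41, 0.2163]
tool_rot: [2.517, 1.542, 0.316]
contact_force: [-0.9, 0.1, 0.6]
opening: 0.0002
grip_force: 0.0
t 1.35 stop frame x,y,h mm [-121.5 -140.3  203.7] rot err deg [-12.8  10.4 -38.3] q [-1.04, -0.2, 1.9, 0.22, 1.28, -0.61] Fn 0.9 F [-0.9  0.1  0.6] T [0.01 0.13 0.04] open 0.0002 grip 0.0
q [-1.04, -0.2, 1.9, 0.22, 1.28, -0.61] max 0.77 end err mm [ 0.1 -0.1  0. ]
[[-0.26,0.21,-0.77,0.67,0.15,0.17,-1],[-0.25,0.21,-0.77,0.66,0.19,0.19,-1],[-0.26,0.21,-0.77,0.64,0.23,0.2,-1],[-0.25,0.21,-0.77,0.62,0.27,0.22,-1],[-0.26,0.21,-0.76,0.59,0.3,0.24,-1]]
[[-0.25,0.21,-0.77,0.57,0.34,0.26,-1],[-0.26,0.21,-0.76,0.54,0.37,0.27,-1],[-0.25,0.21,-0.77,0.51,0.4,0.29,-1],[-0.25,0.2,-0.76,0.47,0.42,0.31,-1],[-0.26,0.21,-0.77,0.44,0.45,0.33,-1]]
```

```bash
python3 -m jog '[[-0.25,0.2,-0.77,0.67,0.15,0.17,-1],[-0.25,0.2,-0.77,0.66,0.19,0.19,-1],[-0.25,0.2,-0.77,0.64,0.23,0.2,-1],[-0.25,0.2,-0.77,0.62,0.27,0.22,-1],[-0.25,0.2,-0.77,0.6,0.3,0.24,-1]]' >/dev/null
python3 -m jog '[[-0.25,0.2,-0.77,0.57,0.34,0.26,-1],[-0.25,0.2,-0.77,0.54,0.37,0.27,-1],[-0.25,0.2,-0.77,0.51,0.4,0.29,-1],[-0.25,0.2,-0.77,0.47,0.42,0.31,-1],[-0.25,0.2,-0.77,0.44,0.45,0.33,-1]]'
python3 -m jog '[[0,0,0,0,0,0,-1]]' >/dev/null
python3 -c "
from plan import *
rel();plan(O+n*.055,Rstop(),5,-1)
d=viewer.get_image('wrist');cv2.imwrite('pics/w1.png',d['img'][:,:,::-1]);print(d['fovy'],d['cx'],d['cy'],list(d['rvec']),list(d['tvec']))
K=np.array([[240/np.tan(np.radians(d['fovy']/2)),0,d['cx']],[0,240/np.tan(np.radians(d['fovy']/2)),d['cy']],[0,0,1.]])
print(cv2.projectPoints(np.array([O,O+n*.0425,O+n*.031]),d['rvec'],d['tvec'],K,None)[0][:,0])"
```

```text
t: 2.6
tool_pos: [0.5379, -0.2529, 0.1956]
tool_rot: [1.716, 2.162, 0.565]
contact_force: [0.5, -0.4, 0.0]
opening: -0.0002
grip_force: 0.0
t 2.73 stop frame x,y,h mm [-0.2 -0.7 98.7] rot err deg [-0.5  0.3  0.1] q [-0.76, -0.22, 1.99, 0.47, 1.11, -1.15] Fn -0.2 F [-1.1 -0.4 -0.9] T [-0.09  0.28  0.  ] open 0.0003 grip 0.0
q [-0.76, -0.22, 1.99, 0.47, 1.11, -1.15] max 0.3 end err mm [ 0.  -0.  -0.1]
[[-0.02,0.01,0.0,0.0,0.01,0.29,-1],[-0.02,0.01,0.0,0.0,0.01,0.29,-1],[-0.02,0.01,0.0,0.0,0.0,0.29,-1],[-0.02,0.01,0.01,0.01,0.01,0.29,-1],[-0.02,0.02,0.0,0.0,0.0,0.3,-1]]
58.86522466969107 312.83507480817076 238.3015924616827 [np.float64(-2.7824530432645416), np.float64(-0.20249006281439258), np.float64(-0.7800551454644543)] [np.float64(-0.5018879192598332), np.float64(-0.3004065563503141), np.float64(-0.011930869804104594)]
[[315.32774721 238.9762765 ]
 [315.0816382  265.40062596]
 [315.15701663 257.30735874]]
```

View pics/w1.png

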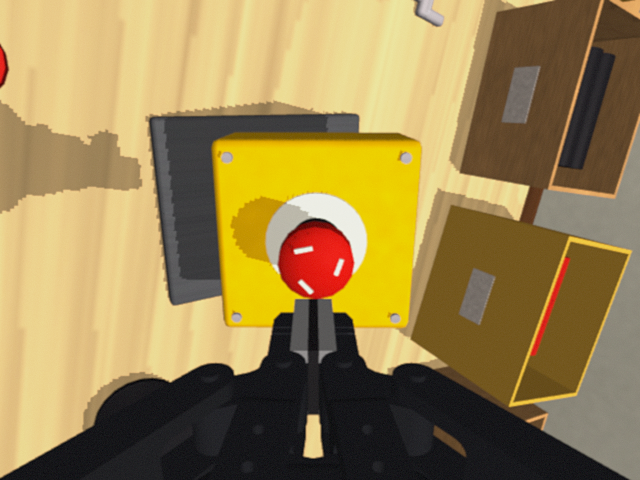

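The wrist view shows the head's centre at about (316,262). The prediction was (315,261), so the pose holds to within 1 mm. Now I push it with the shut fingertips.

```bash
python3 -m jog '[[-0.02,0.01,0,0,0.01,0.4,-1],[-0.02,0.01,0,0,0.01,0.4,-1],[-0.02,0.01,0,0,0.01,0.4,-1],[-0.02,0.01,0,0,0,0.35,-1],[-0.02,0.01,0,0,0,0.2,-1]]' 
python3 -c "from plan import *
rel()"
python3 -m jog '[[0,0,0,0,0,0.08,-1],[0,0,0,0,0,0.08,-1],[0,0,0,0,0,0.08,-1],[0,0,0,0,0,0.08,-1],[0,0,0,0,0,0,-1]]' 
python3 -c "from plan import *
rel()"
```

```text
t: 3.4
tool_pos: [0.5641, -0.2477, 0.15]
tool_rot: [1.715, 2.158, 0.577]
contact_force: [-0.2, 0.6, 0.4]
opening: 0.0
grip_force: 0.0
t 3.4 stop frame x,y,h mm [-1.2  0.1 46.2] rot err deg [0.1 0.1 0.1] q [-0.72, -0.12, 1.99, 0.5, 1.01, -1.16] Fn 0.4 F [-0.2  0.6  0.4] T [-0.02  0.26 -0.02] open 0.0 grip 0.0
t: 4.03
tool_pos: [0.5689, -0.2472, 0.1436]
tool_rot: [1.713, 2.156, 0.577]
contact_force: [-3.0, -0.3, 1.6]
opening: 0.0001
grip_force: 1.5
t 4.03 stop frame x,y,h mm [-1.8  1.  38.2] rot err deg [0.1 0.2 0.1] q [-0.72, -0.1, 1.98, 0.5, 0.99, -1.17] Fn 2.9 F [-3.  -0.3  1.6] T [0.02 0.37 0.05] open 0.0001 grip 1.5
```

```bash
python3 -m jog '[[0,0,0,0,0,0.08,-1],[0,0,0,0,0,0.08,-1],[0,0,0,0,0,0.05,-1],[0,0,0,0,0,0,-1]]' >/dev/null
python3 -c "from plan import *
rel()"
python3 -m jog '[[0,0,0,0,0,0.05,-1],[0,0,0,0,0,0.05,-1],[0,0,0,0,0,0,-1]]' > /dev/null
python3 -c "from plan import *
rel()"
```

```text
t 4.53 stop frame x,y,h mm [-2.3  1.5 32.3] rot err deg [0.1 0.2 0.1] q [-0.71, -0.09, 1.98, 0.51, 0.98, -1.17] Fn 9.4 F [-6.  -0.4  7.4] T [0.04 0.57 0.16] open -0.0002 grip 4.8
t 4.9 stop frame x,y,h mm [-2.5  1.9 30.9] rot err deg [0.1 0.2 0.2] q [-0.71, -0.09, 1.98, 0.51, 0.98, -1.17] Fn 23.2 F [-17.5   0.9  17.1] T [0.42 1.41 0.45] open 0.0001 grip 11.5
```

Force jumped to 23 N, which is the hard stop. I back off and check the latch.

```bash
python3 -m jog '[[0,0,0,0,0,-0.2,-1],[0,0,0,0,0,-0.3,-1],[0,0,0,0,0,-0.6,-1],[0,0,0,0,0,-0.7,-1],[0,0,0,0,0,-0.6,-1]]' >/dev/null
python3 -m jog '[[0,0,0,0,0,0,-1]]' >/dev/null
python3 -c "
from plan import *
rel()
w=viewer.get_image('wrist')['img'];s=viewer.get_image('side')['img']
a=cv2.resize(w[170:320,215:415],(400,300));b=cv2.resize(s[130:190,255:335],(400,300),interpolation=cv2.INTER_CUBIC)
cv2.imwrite('pics/l1.png',np.hstack([a,b])[:,:,::-1])
plan(np.array([.45,.0,.32]),Rdown(2.4),20,1)"
```

```text
t 5.65 stop frame x,y,h mm [ -2.3   1.7 102.3] rot err deg [0.2 0.3 0.1] q [-0.77, -0.22, 1.99, 0.49, 1.11, -1.16] Fn -0.5 F [ 0.7  0.2 -0.1] T [-0.09  0.19 -0.03] open 0.0002 grip 0.0
q [-0.77, -0.22, 1.99, 0.49, 1.11, -1.16] max 0.44 end err mm [-0.1 -0.   0. ]
[[0.29,0.09,-0.34,0.44,0.06,-0.2,1],[0.29,0.09,-0.34,0.44,0.07,-0.2,1],[0.29,0.09,-0.34,0.44,0.08,-0.2,1],[0.29,0.09,-0.34,0.44,0.09,-0.2,1],[0.29,0.09,-0.34,0.44,0.09,-0.2,1]]
[[0.29,0.09,-0.34,0.44,0.1,-0.2,1],[0.29,0.09,-0.34,0.44,0.11,-0.19,1],[0.29,0.09,-0.34,0.44,0.12,-0.19,1],[0.29,0.09,-0.33,0.44,0.13,-0.19,1],[0.29,0.09,-0.34,0.43,0.13,-0.19,1]]
[[0.29,0.1,-0.33,0.43,0.14,-0.19,1],[0.29,0.09,-0.34,0.43,0.15,-0.2,1],[0.29,0.1,-0.33,0.42,0.16,-0.2,1],[0.29,0.09,-0.34,0.42,0.17,-0.19,1],[0.29,0.1,-0.33,0.42,0.17,-0.2,1]]
[[0.29,0.09,-0.34,0.42,0.18,-0.2,1],[0.29,0.1,-0.33,0.41,0.19,-0.2,1],[0.29,0.09,-0.34,0.41,0.19,-0.2,1],[0.3,0.1,-0.33,0.4,0.2,-0.2,1],[0.29,0.09,-0.34,0.4,0.21,-0.2,1]]
```

View pics/l1.png

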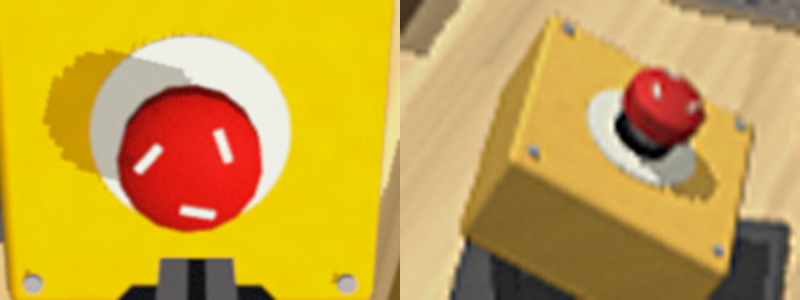

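The latch holds: the head sits nearer the collar and its white marks have turned anticlockwise. On to the chuck.

```bash
python3 -c "
from plan import *
plan(np.r_[CH,.26],Rdown(3.5),25,1)"
```

```text
q [-0.77, -0.22, 1.99, 0.49, 1.11, -1.16] max 0.77 end err mm [-0.1 -0.1 -0.1]
[[0.18,0.21,-0.76,0.67,0.18,0.01,1],[0.18,0.21,-0.76,0.65,0.23,0.02,1],[0.18,0.2,-0.76,0.64,0.27,0.02,1],[0.18,0.2,-0.76,0.62,0.31,0.03,1],[0.18,0.21,-0.76,0.59,0.35,0.03,1]]
[[0.18,0.2,-0.76,0.57,0.39,0.04,1],[0.18,0.2,-0.76,0.54,0.43,0.04,1],[0.18,0.21,-0.76,0.51,0.46,0.05,1],[0.18,0.2,-0.76,0.48,0.5,0.05,1],[0.18,0.2,-0.76,0.44,0.53,0.05,1]]
[[0.18,0.21,-0.76,0.41,0.56,0.04,1],[0.18,0.2,-0.76,0.37,0.58,0.04,1],[0.18,0.2,-0.76,0.33,0.61,0.04,1],[0.18,0.21,-0.76,0.28,0.63,0.04,1],[0.18,0.2,-0.76,0.24,0.65,0.03,1]]
[[0.17,0.2,-0.76,0.2,0.66,0.02,1],[0.18,0.21,-0.76,0.15,0.67,0.02,1],[0.17,0.2,-0.76,0.11,0.68,0.01,1],[0.18,0.21,-0.76,0.06,0.69,0.0,1],[0.17,0.2,-0.76,0.02,0.69,-0.01,1]]
[[0.18,0.21,-0.76,-0.03,0.69,-0.02,1],[0.17,0.2,-0.76,-0.07,0.69,-0.03,1],[0.18,0.21,-0.76,-0.12,0.68,-0.04,1],[0.17,0.2,-0.76,-0.17,0.67,-0.06,1],[0.18,0.21,-0.77,-0.2,0.66,-0.07,1]]
```

```bash
python3 -m jog '[[0.18,0.2,-0.76,0.67,0.18,0,1],[0.18,0.2,-0.76,0.65,0.23,0,1],[0.18,0.2,-0.76,0.64,0.27,0,1],[0.18,0.2,-0.76,0.62,0.31,0,1],[0.18,0.2,-0.76,0.6,0.35,0,1]]' >/dev/null
python3 -m jog '[[0.18,0.2,-0.76,0.57,0.39,0.04,1],[0.18,0.2,-0.76,0.54,0.43,0.04,1],[0.18,0.2,-0.76,0.51,0.46,0.05,1],[0.18,0.2,-0.76,0.48,0.5,0.05,1],[0.18,0.2,-0.76,0.44,0.53,0.05,1]]' >/dev/null
python3 -m jog '[[0.18,0.2,-0.76,0.41,0.56,0.04,1],[0.18,0.2,-0.76,0.37,0.58,0.04,1],[0.18,0.2,-0.76,0.33,0.6,0.04,1],[0.18,0.2,-0.76,0.28,0.63,0.04,1],[0.18,0.2,-0.76,0.24,0.65,0.03,1]]'
python3 -c "
from plan import *
rel()
plan(np.r_[CH,.26],Rdown(3.5),10,1)"
```

```text
t: 7.62
tool_pos: [0.5392, 0.0568, 0.2373]
tool_rot: [0.452, 2.947, 0.262]
contact_force: [0.1, 0.1, -0.1]
opening: 0.0853
grip_force: 0.0
t 7.62 stop frame x,y,h mm [301.1  82.1  99.6] rot err deg [-13.5 -14.9  57.4] q [-0.12, -0.28, 1.92, 0.17, 1.35, -1.41] Fn -0.1 F [ 0.1  0.1 -0.1] T [ 0.01  0.1  -0.01] open 0.0853 grip 0.0
q [-0.12, -0.28, 1.92, 0.17, 1.35, -1.41] max 0.76 end err mm [-0.1  0.1 -0.1]
[[0.17,0.21,-0.76,0.19,0.66,0.03,1],[0.17,0.21,-0.76,0.14,0.67,0.02,1],[0.17,0.21,-0.75,0.1,0.68,0.02,1],[0.17,0.21,-0.76,0.05,0.68,0.01,1],[0.17,0.21,-0.75,0.01,0.69,-0.0,1]]
[[0.17,0.2,-0.76,-0.03,0.68,-0.01,1],[0.17,0.21,-0.75,-0.08,0.68,-0.03,1],[0.17,0.2,-0.76,-0.12,0.67,-0.04,1],[0.17,0.21,-0.75,-0.17,0.67,-0.05,1],[0.17,0.2,-0.76,-0.21,0.65,-0.06,1]]
```

```bash
python3 -m jog '[[0.17,0.2,-0.76,0.19,0.66,0.03,1],[0.17,0.2,-0.76,0.14,0.67,0.02,1],[0.17,0.2,-0.76,0.1,0.68,0.02,1],[0.17,0.2,-0.76,0.05,0.68,0,1],[0.17,0.2,-0.76,0,0.69,0,1]]' >/dev/null
python3 -m jog '[[0.17,0.2,-0.76,-0.03,0.68,-0.01,1],[0.17,0.2,-0.76,-0.08,0.68,-0.03,1],[0.17,0.2,-0.76,-0.12,0.67,-0.04,1],[0.17,0.2,-0.76,-0.17,0.67,-0.05,1],[0.17,0.2,-0.76,-0.2,0.65,-0.06,1]]' >/dev/null
python3 -m jog '[[0,0,0,0,0,0,1]]'
python3 -c "
from plan import *
print(np.round(status.get_obs()['q'],2))
plan(np.r_[CH,.20],Rdown(3.5),3,1)
d=viewer.get_image('wrist');cv2.imwrite('pics/w2.png',d['img'][:,:,::-1]);
F=240/np.tan(np.radians(d['fovy']/2));K=np.array([[F,0,d['cx']],[0,F,d['cy']],[0,0,1.]])
print(cv2.projectPoints(np.array([[*CH,.118],[*CH,.148]]),d['rvec'],d['tvec'],K,None)[0][:,0], F, d['cx'],d['cy'])"
```

```text
t: 9.0
tool_pos: [0.5436, 0.2614, 0.2604]
tool_rot: [-0.562, 3.084, -0.001]
contact_force: [0.0, -0.4, -0.0]
opening: 0.0854
grip_force: 0.0
[ 0.33 -0.02  1.64 -0.    1.52 -1.61]
q [0.33, -0.02, 1.64, -0.0, 1.52, -1.61] max 0.67 end err mm [-0.1 -0.1  0.1]
[[-0.01,0.03,0.01,0.01,0.0,0.67,1],[-0.01,0.02,0.01,0.01,0.0,0.67,1],[-0.0,0.03,0.0,0.01,0.0,0.67,1]]
[[313.15641507 217.97393521]
 [313.08036575 230.71633923]] 425.36509233247557 312.83507480817076 238.3015924616827
```

View pics/w2.png

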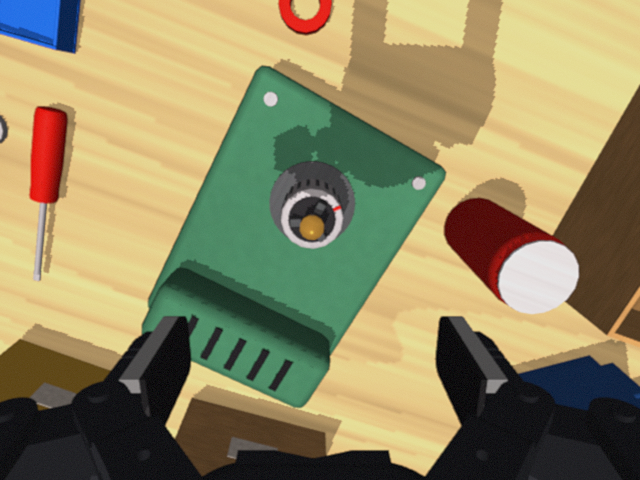

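The wrist view shows the chuck ring centred at (312,217), against a prediction of (313,218), with the bit in the middle. I descend and grip.

```bash
python3 -m jog '[[0,0.03,0,0.01,0,0.8,1],[0,0.03,0,0.01,0,0.8,1],[0,0.02,0,0,0,0.8,1],[0,0,0,0,0,0.8,1],[0,0,0,0,0,0.7,1]]' >/dev/null
python3 -m jog '[[0,0,0,0,0,0.7,1],[0,0,0,0,0,0.5,1],[0,0,0,0,0,0.4,1],[0,0,0,0,0,0.2,1],[0,0,0,0,0,0,1]]'
python3 -c "
from plan import *
plan(np.r_[CH,.088],Rdown(3.5),3,1)"
```

```text
t: 10.3
tool_pos: [0.5441, 0.2589, 0.0889]
tool_rot: [0.556, -3.092, 0.003]
contact_force: [0.3, -0.2, 0.3]
opening: 0.0856
grip_force: 0.0
q [0.32, 0.13, 1.78, -0.0, 1.23, -1.6] max 0.03 end err mm [0.1 0.2 0. ]
[[-0.01,-0.0,-0.01,0.0,0.03,0.01,1],[-0.0,-0.0,-0.01,0.0,0.03,0.01,1],[-0.01,-0.0,-0.01,0.0,0.03,0.01,1]]
```

```bash
python3 -m jog '[[0,0,0,0,0.08,0,-1],[0,0,0,0,0,0,-1],[0,0,0,0,0,0,-1],[0,0,0,0,0,0,-1],[0,0,0,0,0,0,-1]]' 90
python3 -m jog '[[0,0,0,0,0,0,-1],[0,0,0,0,0,0,-1]]' 90; python3 -c "
from plan import *
rel();p,r,o=cur();print(p)
print(R.from_rotvec(o['tool_rot']).inv().apply(o['contact_force']))"
```

```text
t: 10.92
tool_pos: [0.5441, 0.2603, 0.0905]
tool_rot: [-0.556, 3.091, -0.005]
contact_force: [-0.4, -3.5, 4.5]
opening: 0.042
grip_force: 91.1
t: 11.18
tool_pos: [0.544, 0.2603, 0.0905]
tool_rot: [-0.556, 3.091, -0.005]
contact_force: [-1.2, -4.4, 5.5]
opening: 0.0416
grip_force: 91.1
t 11.18 stop frame x,y,h mm [498.3  52.4 -52.8] rot err deg [-22.5 -25.2  95. ] q [0.32, 0.13, 1.78, -0.0, 1.23, -1.6] Fn 5.9 F [-1.2 -4.4  5.5] T [-0.75  0.19 -0.01] open 0.0416 grip 91.1
[0.54402983 0.26031878 0.09049117]
[ 2.60454153 -3.71539867 -5.53189123]
```

```bash
for i in 1; do :; done
python3 -m jog '[[0,0,0.8,0,0,0,-1],[0,0,1,0,0,0,-1],[0,0,1,0,0,0,-1],[0,0,1,0,0,0,-1],[0,0,1,0,0,0,-1]]' |tail -4
python3 -c "
from plan import *
rel()"
python3 -m jog '[[0,0,1,0,0,0,-1],[0,0,1,0,0,0,-1],[0,0,1,0,0,0,-1],[0,0,1,0,0,0,-1],[0,0,1,0,0,0,-1]]' |tail -4
python3 -c "
from plan import *
rel()"
```

```text
tool_rot: [0.103, 3.138, -0.005]
contact_force: [-0.9, -3.4, 5.7]
opening: 0.0416
grip_force: 91.5
t 11.8 stop frame x,y,h mm [498.3  52.5 -52.8] rot err deg [-25.8 -18.9  71.5] q [0.32, 0.13, 1.78, -0.0, 1.23, -1.18] Fn 5.8 F [-0.9 -3.4  5.7] T [-0.77  0.14  0.11] open 0.0416 grip 91.5
tool_rot: [0.779, 3.041, -0.004]
contact_force: [-1.0, -2.9, 5.4]
opening: 0.0416
grip_force: 91.5
t 12.43 stop frame x,y,h mm [498.4  52.5 -52.8] rot err deg [-28.2 -12.4  47.2] q [0.32, 0.13, 1.78, -0.0, 1.23, -0.74] Fn 5.5 F [-1.  -2.9  5.4] T [-0.76  0.29  0.12] open 0.0416 grip 91.5
```

```bash
python3 -m jog '[[0,0,1,0,0,0,-1],[0,0,1,0,0,0,-1],[0,0,1,0,0,0,-1],[0,0,1,0,0,0,-1],[0,0,1,0,0,0,-1]]' |tail -1
python3 -c "
from plan import *
rel()"
python3 -m jog '[[0,0,1,0,0,0,-1],[0,0,1,0,0,0,-1],[0,0,1,0,0,0,-1]]' |tail -1
python3 -c "
from plan import *
rel()"
python3 -m jog '[[0,0,1,0,0,0,-1],[0,0,1,0,0,0,-1]]' |tail -1
python3 -c "
from plan import *
rel()"
```

```text
grip_force: 91.5
t 13.05 stop frame x,y,h mm [498.4  52.5 -52.8] rot err deg [-29.6  -5.9  22.8] q [0.32, 0.13, 1.78, -0.0, 1.23, -0.31] Fn 5.9 F [-0.7 -3.1  6.1] T [-0.73  0.34  0.1 ] open 0.0419 grip 91.5
grip_force: 91.5
t 13.43 stop frame x,y,h mm [498.5  52.5 -52.8] rot err deg [-29.9  -2.    8.1] q [0.32, 0.13, 1.78, -0.0, 1.23, -0.05] Fn 3.9 F [ 0.2 -2.7  4.2] T [-0.65  0.42  0.19] open 0.0413 grip 91.5
grip_force: 91.4
t 13.68 stop frame x,y,h mm [498.5  52.5 -52.8] rot err deg [-29.9   0.6  -1.7] q [0.32, 0.13, 1.78, -0.0, 1.23, 0.13] Fn 4.1 F [ 0.1 -3.8  4.3] T [-0.64  0.43  0.23] open 0.0418 grip 91.4
```

```bash
for r in 1; do :; done; python3 -m jog '[[0,0,1,0,0,0,-1],[0,0,1,0,0,0,-1]]' |tail -1
python3 -c "
from plan import *
rel()"
python3 -m jog '[[0,0,1,0,0,0,-1],[0,0,0,0,0,0,-1]]' |tail -1
python3 -c "
from plan import *
rel()"
python3 -m jog '[[0,0,1,0,0,0,-1],[0,0,0,0,0,0,-1]]' |tail -1
python3 -c "
from plan import *
rel()"
```

```text
grip_force: 91.8
t 13.93 stop frame x,y,h mm [499.8  52.8 -53.1] rot err deg [-29.7   3.  -11.4] q [0.33, 0.13, 1.78, -0.0, 1.23, 0.3] Fn 2.0 F [0.4 1.6 2.8] T [0.55 0.13 2.38] open 0.0422 grip 91.8
grip_force: 91.8
t 14.18 stop frame x,y,h mm [501.6  53.4 -53.4] rot err deg [-29.5   4.1 -16.1] q [0.33, 0.13, 1.78, 0.0, 1.23, 0.39] Fn -1.2 F [1.3 6.8 0.3] T [ 1.39 -0.19  1.13] open 0.0419 grip 91.8
grip_force: 92.4
t 14.43 stop frame x,y,h mm [503.3  54.3 -53.9] rot err deg [-29.2   5.2 -21.1] q [0.33, 0.13, 1.78, 0.01, 1.23, 0.47] Fn -7.0 F [ 5.7 13.  -3.2] T [ 2.43 -0.6   0.99] open 0.0418 grip 92.4
```

Torque jumped from 0.23 to 2.4 N m and then the pads slipped, so the sleeve looks to be at its end stop. I regrip centred and test once more.

```bash
python3 -m jog '[[0,0,0,0,0,0,1],[0,0,0,0,0,0,1],[0,0,0,0,0,0,1]]' |tail -4
python3 -c "
from plan import *
rel();p,r,o=cur();print(p,r.as_rotvec()); x=r.as_matrix()[:,0]
plan(np.r_[CH,.088],Rdown(np.arctan2(x[1],x[0])),2,1)
d=viewer.get_image('wrist');cv2.imwrite('pics/w3.png',cv2.resize(d['img'][140:440,160:460],(600,600))[:,:,::-1])"
```

```text
tool_rot: [2.381, 2.047, -0.002]
contact_force: [-0.5, 0.1, -0.2]
opening: 0.0853
grip_force: 0.0
t 14.8 stop frame x,y,h mm [498.9  51.  -53.8] rot err deg [-29.6   5.8 -21.1] q [0.32, 0.13, 1.78, -0.0, 1.23, 0.48] Fn 0.1 F [-0.5  0.1 -0.2] T [-0.01  0.04 -0.01] open 0.0853 grip 0.0
[0.54317092 0.26078323 0.08896677] [ 2.38132261e+00  2.04710979e+00 -1.73782858e-03]
q [0.32, 0.13, 1.78, -0.0, 1.23, 0.48] max 0.02 end err mm [ 0.1 -0.1  0.1]
[[0.0,0.01,0.0,0.01,-0.0,0.02,1],[0.0,0.01,0.0,0.0,-0.0,0.01,1]]
```

View pics/w3.png

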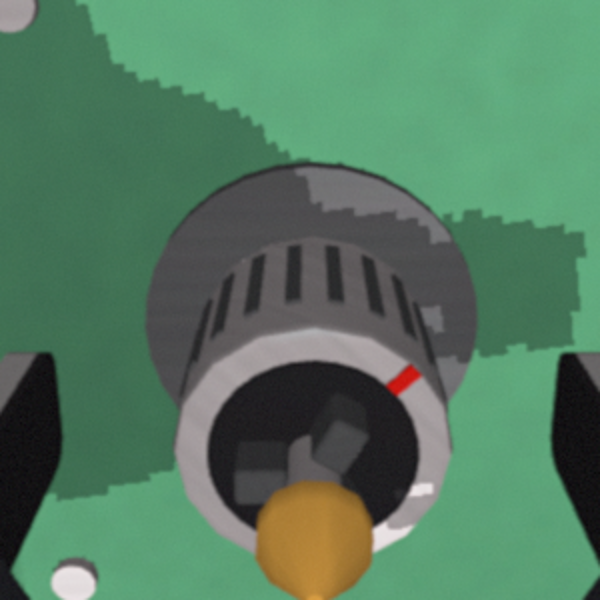

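The jaws touch the shank, the bit is upright, and the red mark is at crop (403,380). Next, a confirming turn at higher grip.

```bash
python3 -m jog '[[0,0,0,0,0,0,-1],[0,0,0,0,0,0,-1],[0,0,0,0,0,0,-1],[0,0,0,0,0,0,-1],[0,0,0,0,0,0,-1]]' 120 |tail -2
python3 -c "
from plan import *
rel()"
python3 -m jog '[[0,0,0.4,0,0,0,-1],[0,0,0,0,0,0,-1]]' |tail -1
python3 -c "
from plan import *
rel()"
python3 -m jog '[[0,0,0.4,0,0,0,-1],[0,0,0,0,0,0,-1]]' |tail -1
python3 -c "
from plan import *
rel()"
```

```text
opening: 0.041
grip_force: 120.8
t 15.47 stop frame x,y,h mm [498.8  52.4 -53.4] rot err deg [-29.5   5.8 -21.1] q [0.32, 0.13, 1.78, -0.0, 1.23, 0.48] Fn 2.9 F [ 1.9 -2.6  4.1] T [-0.42 -0.41 -0.  ] open 0.041 grip 120.8
grip_force: 120.9
t 15.72 stop frame x,y,h mm [498.8  52.4 -53.4] rot err deg [-29.4   6.3 -23.1] q [0.32, 0.13, 1.78, -0.0, 1.23, 0.51] Fn 3.5 F [ 3.9 -3.2  5.9] T [-0.59 -0.48 -0.04] open 0.0413 grip 120.9
grip_force: 121.0
t 15.97 stop frame x,y,h mm [498.8  52.5 -53.4] rot err deg [-29.3   6.8 -25.1] q [0.32, 0.13, 1.78, -0.0, 1.23, 0.55] Fn 3.6 F [ 3.2 -3.3  5.5] T [-0.54 -0.56 -0.01] open 0.0416 grip 121.0
```

```bash
python3 -m jog '[[0,0,0.5,0,0,0,-1],[0,0,0.5,0,0,0,-1]]' |tail -1
python3 -c "
from plan import *
rel()"
python3 -m jog '[[0,0,0.5,0,0,0,-1],[0,0,0.5,0,0,0,-1]]' |tail -1
python3 -c "
from plan import *
rel()"
python3 -m jog '[[0,0,0.5,0,0,0,-1],[0,0,0.5,0,0,0,-1]]' |tail -1
python3 -c "
from plan import *
rel()"
```

```text
grip_force: 121.7
t 16.23 stop frame x,y,h mm [499.7  52.9 -53.7] rot err deg [-29.    8.  -29.6] q [0.33, 0.13, 1.78, -0.0, 1.23, 0.63] Fn -0.9 F [7.  0.7 2.9] T [ 0.04 -0.62  3.34] open 0.041 grip 121.7
grip_force: 123.5
t 16.48 stop frame x,y,h mm [501.2  54.1 -54.4] rot err deg [-28.6   9.  -34.6] q [0.33, 0.13, 1.78, 0.0, 1.23, 0.72] Fn -6.0 F [ 9.7  6.7 -0.6] T [ 2.67 -1.95  2.8 ] open 0.0415 grip 123.5
grip_force: 125.1
t 16.73 stop frame x,y,h mm [503.3  56.  -55.3] rot err deg [-28.1   9.9 -39.7] q [0.33, 0.13, 1.78, 0.01, 1.22, 0.81] Fn -15.1 F [16.2 13.  -6.6] T [ 2.31 -2.44  0.35] open 0.0412 grip 125.1
```

```bash
cat > mark.py <<'E'
from plan import *
def mark(name="wrist"):
    d=viewer.get_image(name); im=d['img'].astype(int); F=240/np.tan(np.radians(d['fovy']/2)); K=np.array([[F,0,d['cx']],[0,F,d['cy']],[0,0,1.]])
    M=R.from_rotvec(d['rvec']).as_matrix(); c=-M.T@d['tvec']
    v,u=np.nonzero((im[...,0]>120)&(im[...,1]<80)&(im[...,2]<80))
    D=(np.linalg.inv(K)@np.c_[u,v,np.ones(len(u))].T).T@M; P=c+D*((.118-c[2])/D[:,2])[:,None]
    k=np.abs(np.linalg.norm(P[:,:2]-CH,axis=1)-.018)<.008; m=P[k,:2].mean(0)-CH
    print(name,"mark deg",np.degrees(np.arctan2(m[1],m[0])).round(1),"r",np.linalg.norm(m).round(4),k.sum())
E
python3 -m jog '[[0,0,0,0,0,0,1],[0,0,0,0,0,0,1],[0,0,0,0,0,0,1]]' |tail -4
python3 -c "
from mark import *
mark();mark('side');rel();p,r,o=cur();x=r.as_matrix()[:,0]
plan(np.r_[CH,.088],Rdown(np.arctan2(x[1],x[0])),2,1)
from fit import S
for n,uv in(('side',S(211,145,180,310)),('top',S(162,177,185,175))):
    m=atz(n,uv,.118)[:2]-CH; print(n,np.degrees(np.arctan2(m[1],m[0])),np.linalg.norm(m))
im=cv2.imread('pics/w2.png').astype(int)
"
```

```text
tool_rot: [2.687, 1.627, -0.004]
contact_force: [-0.4, 0.5, -0.6]
opening: 0.0856
grip_force: 0.0
wrist mark deg 32.1 r 0.0196 124
side mark deg 30.9 r 0.0183 2
t 17.2 stop frame x,y,h mm [499.1  50.5 -53.9] rot err deg [-28.8  10.7 -39.7] q [0.33, 0.13, 1.78, -0.0, 1.23, 0.81] Fn -0.1 F [-0.  -0.7 -0.2] T [-0.01 -0.03  0.02] open 0.0852 grip 0.0
q [0.33, 0.13, 1.78, -0.0, 1.23, 0.81] max 0.01 end err mm [ 0.2  0.1 -0. ]
[[-0.0,0.01,-0.0,0.01,0.0,0.01,1],[-0.0,0.01,-0.0,0.01,0.01,0.01,1]]
side 135.24708741906284 0.017624034873836618
top 132.44338174091874 0.01935849895099826
```

```bash
python3 -m jog '[[0,0,0,0,0,0,-1],[0,0,0,0,0,0,-1],[0,0,0,0,0,0,-1],[0,0,0,0,0,0,-1],[0,0,0.4,0,0,0,-1]]' 120 |tail -2
python3 -c "
from mark import *
rel();mark()"
python3 -m jog '[[0,0,0.4,0,0,0,-1]]' |tail -1
python3 -c "
from mark import *
rel();mark()"
python3 -m jog '[[0,0,0.3,0,0,0,-1]]' |tail -1
python3 -c "
from mark import *
rel();mark()"
```

```text
opening: 0.0415
grip_force: 120.9
t 17.82 stop frame x,y,h mm [498.5  52.5 -53.3] rot err deg [-28.4  11.3 -41.7] q [0.32, 0.13, 1.78, -0.0, 1.23, 0.84] Fn 3.7 F [ 2.8 -4.2  5.3] T [-0.69 -0.3   0.24] open 0.0415 grip 120.9
wrist mark deg 30.1 r 0.0197 123
grip_force: 121.0
t 18.0 stop frame x,y,h mm [498.5  52.5 -53.3] rot err deg [-28.3  11.8 -43.6] q [0.32, 0.13, 1.78, -0.0, 1.23, 0.88] Fn 4.3 F [ 2.8 -5.2  5.9] T [-0.79 -0.27  0.25] open 0.0413 grip 121.0
wrist mark deg 28.3 r 0.0197 121
grip_force: 121.3
t 18.18 stop frame x,y,h mm [498.5  52.5 -53.3] rot err deg [-28.2  12.2 -44.8] q [0.32, 0.13, 1.78, -0.0, 1.23, 0.9] Fn 4.7 F [ 2.  -4.6  5.9] T [-0.69 -0.27  2.41] open 0.0412 grip 121.3
wrist mark deg 27.9 r 0.0197 116
```

```bash
python3 -m jog '[[0,0,0,0,0,0,1],[0,0,0,0,0,0,1],[0,0,0,0,0,0,1]]' |tail -4
python3 -c "
from mark import *
rel();mark();p,r,o=cur();x=r.as_matrix()[:,0]
plan(np.r_[CH,.26],Rdown(np.arctan2(x[1],x[0])),8,1)"
```

```text
tool_rot: [2.762, 1.496, -0.003]
contact_force: [0.4, 0.8, -1.1]
opening: 0.0853
grip_force: 0.0
t 18.6 stop frame x,y,h mm [499.5  50.3 -54. ] rot err deg [-28.4  12.2 -45. ] q [0.33, 0.13, 1.78, -0.0, 1.23, 0.9] Fn -1.2 F [ 0.4  0.8 -1.1] T [ 0.   -0.04  0.  ] open 0.0853 grip 0.0
wrist mark deg 32.1 r 0.0197 120
q [0.33, 0.13, 1.78, -0.0, 1.23, 0.9] max 0.72 end err mm [ 0.   0.  -0.1]
[[0.0,0.0,0.0,-0.0,0.0,-0.71,1],[0.0,0.0,0.0,-0.0,0.0,-0.71,1],[0.0,0.0,0.0,-0.0,0.0,-0.72,1],[0.0,0.0,0.0,-0.0,0.0,-0.71,1],[0.0,0.0,0.0,-0.0,0.0,-0.72,1]]
[[0.0,0.01,0.0,-0.0,0.0,-0.71,1],[0.0,0.0,0.0,-0.0,0.01,-0.72,1],[0.0,0.01,0.0,-0.0,0.0,-0.71,1]]
```

The sleeve eases back about 4° from its stop on release. I try a gentler release, stopping just at the end stop without winding up.

```bash
python3 -m jog '[[0,0,0,0,0,0,-1],[0,0,0,0,0,0,-1],[0,0,0,0,0,0,-1],[0,0,0,0,0,0,-1],[0,0,0.45,0,0,0,-1]]' 120 |tail -1
python3 -m jog '[[0,0,0.4,0,0,0,-1],[0,0,0,0,0,0,-1],[0,0,0,0,0,0,-1]]' |tail -1
python3 -c "
from mark import *
rel();mark()"
python3 -m jog '[[0,0,0,0,0,0,-1],[0,0,0,0,0,0,-1]]' 20 |tail -1
python3 -c "
from mark import *
rel();mark()"
python3 -m jog '[[0,0,0,0,0,0,-0.1],[0,0,0,0,0,0,0.2],[0,0,0,0,0,0,1]]' 20 |tail -1
python3 -c "
from mark import *
rel();mark()"
```

```text
grip_force: 120.9
grip_force: 121.3
t 19.65 stop frame x,y,h mm [498.5  52.4 -53.4] rot err deg [-27.9  13.3 -49.2] q [0.32, 0.13, 1.78, -0.0, 1.23, 0.98] Fn 3.8 F [ 2.4 -5.3  5.1] T [-0.85 -0.32  0.01] open 0.0412 grip 121.3
wrist mark deg 28.1 r 0.0196 116
grip_force: 121.3
t 19.95 stop frame x,y,h mm [498.4  52.4 -53.3] rot err deg [-27.9  13.3 -49.2] q [0.32, 0.13, 1.78, -0.0, 1.23, 0.98] Fn 4.0 F [ 3.  -4.8  5.7] T [-0.82 -0.34  0.03] open 0.0411 grip 121.3
wrist mark deg 28.1 r 0.0196 117
grip_force: 0.0
t 20.38 stop frame x,y,h mm [499.7  50.1 -54.1] rot err deg [-28.1  13.3 -49.2] q [0.33, 0.13, 1.78, -0.0, 1.23, 0.98] Fn 0.7 F [-0.1 -0.4  0.7] T [-0.   -0.03  0.03] open 0.0679 grip 0.0
wrist mark deg 32.1 r 0.0196 121
```

The mark settles at 32.1° every time. It is 28.1° at the stop, where the torque wall is. The turn from the start is therefore about 102°, or 1.78 rad, and the small ease-back is the jaws' own springiness against the drag, so I accept it. I back away, check the bit, then go to the mushroom.

```bash
python3 -m jog '[[0,0,0,0,0,0,1],[0,0,0,0,0,-0.4,1],[0,0,0,0,0,-0.7,1],[0,0,0,0,0,-0.8,1],[0,0,0,0,0,-0.8,1]]' |tail -1
python3 -m jog '[[0,0,0,0,0,-0.8,1],[0,0,0,0,0,-0.8,1],[0,0,0,0,0,-0.8,1],[0,0,0,0,0,-0.4,1],[0,0,0,0,0,0,1]]' |head -3
python3 -c "
from mark import *
mark();rel()
s=viewer.get_image('side')['img'];w=viewer.get_image('wrist')['img']
cv2.imwrite('pics/l2.png',np.hstack([cv2.resize(s[310:370,180:260],(400,300),interpolation=cv2.INTER_CUBIC),cv2.resize(w[150:300,213:413],(400,300),interpolation=cv2.INTER_CUBIC)])[:,:,::-1])
plan(O+n*.12,Rstop(),20,1)"
```

```text
grip_force: 0.0
t: 21.68
tool_pos: [0.5439, 0.2615, 0.2561]
tool_rot: [2.814, 1.392, 0.004]
wrist mark deg 31.7 r 0.0194 19
t 21.73 stop frame x,y,h mm [499.5 134.   89.5] rot err deg [-27.9  13.2 -49.2] q [0.33, -0.01, 1.64, -0.0, 1.51, 0.98] Fn -0.1 F [ 0.1  0.  -0.1] T [-0.02  0.03 -0.01] open 0.0853 grip 0.0
q [0.33, -0.01, 1.64, -0.0, 1.51, 0.98] max 0.86 end err mm [ 0.1 -0.1  0.1]
[[-0.28,0.13,-0.49,-0.7,0.5,0.07,1],[-0.28,0.13,-0.49,-0.72,0.47,0.07,1],[-0.28,0.13,-0.49,-0.74,0.44,0.07,1],[-0.28,0.13,-0.49,-0.76,0.4,0.08,1],[-0.28,0.13,-0.49,-0.78,0.37,0.08,1]]
[[-0.28,0.13,-0.49,-0.79,0.33,0.08,1],[-0.28,0.13,-0.49,-0.81,0.3,0.07,1],[-0.28,0.13,-0.49,-0.82,0.26,0.07,1],[-0.28,0.14,-0.49,-0.83,0.22,0.07,1],[-0.28,0.13,-0.49,-0.84,0.19,0.06,1]]
[[-0.28,0.14,-0.49,-0.85,0.15,0.06,1],[-0.28,0.13,-0.49,-0.85,0.11,0.05,1],[-0.28,0.14,-0.49,-0.86,0.07,0.04,1],[-0.28,0.13,-0.49,-0.86,0.04,0.03,1],[-0.28,0.14,-0.49,-0.86,-0.0,0.02,1]]
[[-0.29,0.13,-0.5,-0.86,-0.04,0.01,1],[-0.28,0.14,-0.49,-0.86,-0.08,0.0,1],[-0.29,0.13,-0.5,-0.86,-0.11,-0.01,1],[-0.28,0.14,-0.49,-0.85,-0.15,-0.02,1],[-0.29,0.13,-0.5,-0.84,-0.18,-0.03,1]]
```

View pics/l2.png

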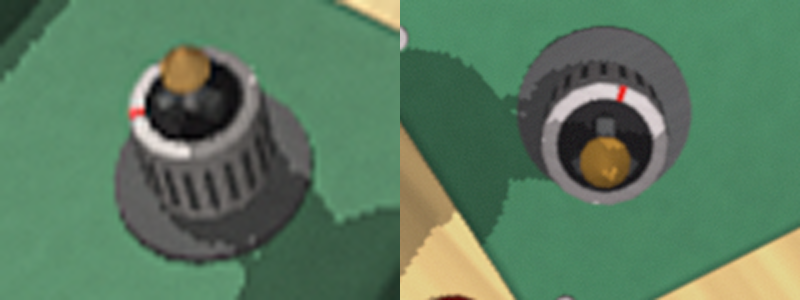

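The bit stands upright and centred, with the jaws closed on it. I go back to the mushroom.

```bash
python3 -m jog '[[-0.28,0.13,-0.49,-0.7,0.5,0.07,1],[-0.28,0.13,-0.49,-0.72,0.47,0.07,1],[-0.28,0.13,-0.49,-0.74,0.44,0.07,1],[-0.28,0.13,-0.49,-0.76,0.4,0.08,1],[-0.28,0.13,-0.49,-0.78,0.37,0.08,1]]' >/dev/null
python3 -m jog '[[-0.28,0.13,-0.49,-0.8,0.33,0.08,1],[-0.28,0.13,-0.49,-0.8,0.3,0.07,1],[-0.28,0.13,-0.49,-0.82,0.26,0.07,1],[-0.28,0.13,-0.49,-0.83,0.22,0.07,1],[-0.28,0.13,-0.49,-0.84,0.19,0.06,1]]' >/dev/null
python3 -m jog '[[-0.28,0.13,-0.49,-0.85,0.15,0.06,1],[-0.28,0.13,-0.49,-0.85,0.1,0.05,1],[-0.28,0.13,-0.49,-0.86,0.07,0.04,1],[-0.28,0.13,-0.49,-0.86,0.04,0.03,1],[-0.28,0.13,-0.49,-0.86,0,0.02,1]]' |head -3
python3 -c "
from plan import *
rel();plan(O+n*.1,Rstop(),5,1)"
```

```text
t: 23.7
tool_pos: [0.5309, -0.1262, 0.2234]
tool_rot: [2.022, 2.021, 0.447]
t 23.7 stop frame x,y,h mm [124.7  32.4 112.2] rot err deg [ -7.1   3.4 -12.3] q [-0.48, -0.38, 2.05, 0.24, 1.15, -0.54] Fn 0.6 F [ 0.1 -0.8  0.7] T [ 0.03  0.2  -0.01] open 0.085 grip 0.0
q [-0.48, -0.38, 2.05, 0.24, 1.15, -0.54] max 0.85 end err mm [-0.1 -0.  -0. ]
[[-0.29,0.14,-0.49,-0.85,-0.02,0.15,1],[-0.28,0.14,-0.49,-0.85,-0.06,0.13,1],[-0.28,0.14,-0.49,-0.85,-0.1,0.12,1],[-0.29,0.13,-0.5,-0.84,-0.14,0.11,1],[-0.28,0.14,-0.49,-0.84,-0.18,0.1,1]]
```

```bash
python3 -m jog '[[-0.29,0.14,-0.49,-0.85,-0.02,0.15,1],[-0.29,0.14,-0.49,-0.85,-0.06,0.13,1],[-0.28,0.14,-0.49,-0.85,-0.1,0.12,1],[-0.28,0.14,-0.49,-0.84,-0.14,0.11,1],[-0.28,0.14,-0.49,-0.84,-0.18,0.1,1]]' >/dev/null
python3 -m jog '[[0,0,0,0,0,0,1]]' >/dev/null
python3 -c "
from plan import *
rel();plan(O+n*.004,Rstop(),8,1)"
```

```text
t 24.45 stop frame x,y,h mm [-0.2 -1.  99.7] rot err deg [-0.1 -0.1 -0.4] q [-0.77, -0.22, 1.99, 0.48, 1.12, -1.15] Fn 0.3 F [0.  0.4 0.4] T [-0.04  0.27 -0.02] open 0.0853 grip 0.0
q [-0.77, -0.22, 1.99, 0.48, 1.12, -1.15] max 0.4 end err mm [ 0.  -0.1  0. ]
[[-0.0,-0.0,-0.01,0.0,0.01,0.4,1],[-0.0,-0.0,-0.01,0.0,0.0,0.4,1],[-0.0,-0.0,-0.01,0.0,0.01,0.4,1],[-0.0,-0.0,-0.01,0.0,0.0,0.4,1],[-0.01,-0.0,-0.01,0.0,0.01,0.4,1]]
[[-0.0,-0.0,-0.01,0.0,0.0,0.4,1],[-0.01,-0.01,-0.01,0.0,0.0,0.4,1],[-0.0,-0.0,-0.0,0.0,0.01,0.39,1]]
```

```bash
python3 -m jog '[[0,0,0,0,0.01,0.4,1],[0,0,0,0,0,0.4,1],[0,0,0,0.01,0,0.4,1],[0,0,0,0.01,0,0.4,1],[0,0,0,0.01,0,0.4,1]]' >/dev/null
python3 -m jog '[[0,0,0,0,0,0.4,1],[0,0,0,0,0,0.4,1],[0,0,0,0,0,0.3,1],[0,0,0,0,0,0,1]]' >/dev/null
python3 -c "
from plan import *
rel();plan(O+n*.0045,Rstop(),1,1)"
```

```text
t 25.57 stop frame x,y,h mm [1.7 1.1 7.2] rot err deg [-0.  -0.  -0.1] q [-0.69, -0.04, 1.98, 0.51, 0.94, -1.16] Fn 0.1 F [0.2 0.2 0.3] T [-0.1   0.16  0.04] open 0.0852 grip 0.0
q [-0.69, -0.04, 1.98, 0.51, 0.94, -1.16] max 0.09 end err mm [-0.1 -0.2 -0. ]
[[-0.01,-0.01,-0.03,-0.06,-0.04,0.09,1]]
```

```bash
python3 -m jog '[[0,0,0,-0.06,-0.04,0.07,1],[0,0,0,0,0,0,-1],[0,0,0,0,0,0,-1],[0,0,0,0,0,0,-1],[0,0,0,0,0,0,-1]]' 40 >/dev/null
python3 -m jog '[[0,0,0,0,0,0,-1],[0,0,0,0,0,0,-1]]' 40 >/dev/null
python3 -c "
from plan import *
rel()
w=viewer.get_image('wrist')['img'];cv2.imwrite('pics/w4.png',w[150:400,150:480,::-1])"
```

```text
t 26.45 stop frame x,y,h mm [-0.8  0.3  6.3] rot err deg [ 0.   0.1 -0.1] q [-0.69, -0.04, 1.97, 0.52, 0.94, -1.17] Fn 6.3 F [-5.7 -1.3  3.9] T [-0.19  0.71  0.05] open 0.0382 grip 39.7
```

View pics/w4.png

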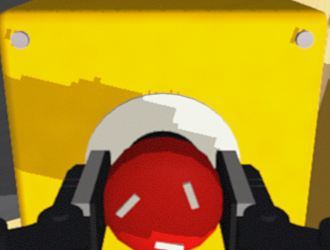

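The pads hold the rim on both sides. Now I twist clockwise.

```bash
python3 -m jog '[[0,0,1,0,0,0,-1],[0,0,1,0,0,0,-1],[0,0,1,0,0,0,-1],[0,0,1,0,0,0,-1],[0,0,1,0,0,0,-1]]' |tail -1
python3 -c "
from plan import *
rel()"
python3 -m jog '[[0,0,1,0,0,0,-1],[0,0,1,0,0,0,-1],[0,0,1,0,0,0,-1],[0,0,1,0,0,0,-1],[0,0,1,0,0,0,-1]]' |tail -1
python3 -c "
from plan import *
rel()"
python3 -m jog '[[0,0,0.9,0,0,0,-1],[0,0,0.9,0,0,0,-1],[0,0,0,0,0,0,-1]]' |tail -1
python3 -c "
from plan import *
rel()"
```

```text
grip_force: 39.7
t 27.12 stop frame x,y,h mm [-0.9  0.8  6.4] rot err deg [  0.1   0.1 -25.2] q [-0.69, -0.04, 1.97, 0.52, 0.94, -0.73] Fn 5.8 F [-4.7 -1.   3.9] T [-0.13  0.45  0.08] open 0.0381 grip 39.7
grip_force: 39.9
t 27.75 stop frame x,y,h mm [-1.2  1.2  6.9] rot err deg [  0.1   0.1 -50.2] q [-0.69, -0.04, 1.97, 0.52, 0.94, -0.29] Fn 8.0 F [-6.  -1.3  5.7] T [-0.1   0.59  0.16] open 0.0385 grip 39.9
grip_force: 39.9
t 28.12 stop frame x,y,h mm [-1.4  1.3  7. ] rot err deg [  0.2   0.1 -59.1] q [-0.69, -0.04, 1.97, 0.52, 0.94, -0.14] Fn 8.7 F [-6.  -1.5  6.4] T [-0.18  0.66  0.07] open 0.0386 grip 39.9
```

```bash
python3 -m jog '[[0,0,0,0,0,0,1],[0,0,0,0,0,0,1],[0,0,0,0,0,0,1],[0,0,0,0,0,-0.3,1],[0,0,0,0,0,-0.6,1]]' >/dev/null
python3 -m jog '[[0,0,0,0,0,-0.7,1],[0,0,0,0,0,-0.7,1],[0,0,0,0,0,-0.7,1],[0,0,0,0,0,-0.5,1],[0,0,0,0,0,0,1]]' >/dev/null
python3 -c "
from mark import *
rel();mark('side')
w=viewer.get_image('wrist')['img'];s=viewer.get_image('side')['img']
cv2.imwrite('pics/side9.png',s[:,:,::-1])
a=np.hstack([cv2.resize(w[130:330,180:447],(400,300)),cv2.resize(s[130:190,255:335],(400,300),interpolation=cv2.INTER_CUBIC)])
b=cv2.resize(s[120:400,100:460],(386,300));c=cv2.resize(s[310:370,180:260],(400,300),interpolation=cv2.INTER_CUBIC)
cv2.imwrite('pics/l3.png',np.vstack([a,np.hstack([b,np.zeros((300,14,3),np.uint8),c])])[:,:,::-1])"
```

```text
t 29.38 stop frame x,y,h mm [ -1.4   1.5 113. ] rot err deg [  0.3   0.1 -59.1] q [-0.78, -0.24, 1.99, 0.48, 1.14, -0.12] Fn 0.4 F [-0.2  0.7  0.4] T [-0.02  0.29 -0.03] open 0.0855 grip 0.0
side mark deg 30.4 r 0.0191 3
```

View pics/l3.png

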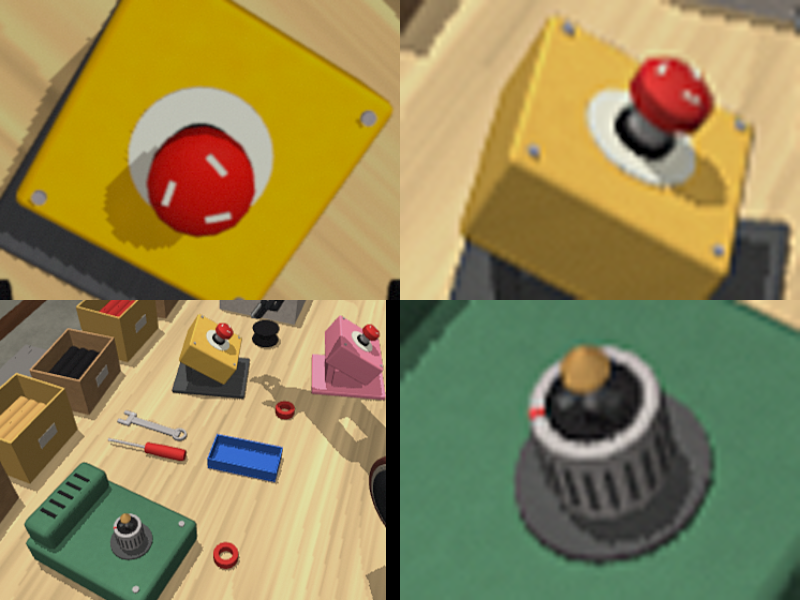

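The mushroom is fully out, at side crop (271,95), the same pixel as at the start. The bit is upright in the closed chuck and the bystanders have not moved. I'm handing in.

```bash
python3 -c "
from station import finish_job
print(finish_job())"
```

```text
the job is handed in; nothing more can be done
None
```

I handed the job in at about 29 s: the stop was latched, the chuck sleeve was turned to its end stop with the bit upright (it eased back about 4° each time I let go), and the mushroom was twisted so it sprang fully out.

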